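# Load a vial and swing the tray home into the reader

## Task

Stand the white-capped vial in the well of the blue swing tray, then push the tray round its pin towards the reader until the sprung roller snaps over the tray's nose and holds the tray against the rubber stop. Feel for the snap and stop pushing there: do not force the tray, and leave the black-capped vial and the red stopper where they are.

Things in the scene. Friction and masses are not known exactly. Their poses are not given: they have to be found in the camera images.
- vial_white: small vial with a WHITE cap, 22 mm diameter, 43 mm tall, 20 g, standing on the worktop. Origin: centre of its underside, z up.
- vial_black: the same vial with a BLACK cap, a bystander: leave it alone. Origin: centre of its underside.
- stopper: red rubber stopper, 35 mm diameter, 27 mm tall, a bystander: leave it alone. Origin: centre of its underside.
- tray: Blue tray, 0.3 kg, sliding on feet on the worktop, captive on the pivot pin, free to turn about it. Origin: pin axis at worktop height; z up, x to its free end. Deck x -35..190, y -40..40, z 5..25 mm. Starts 0.38 to 0.6 rad clockwise (from above) of the reader's x axis; push its long edge y = -40 mm (facing the robot) towards its +y. Slides at 1 to 3 N with the vial in.
- well (a point): Centre of the floor of the round vial well in the tray, 90 mm from the pin along the tray's x axis. Well 25.5 mm wide, 12 mm deep; floor 13 mm and rim 25 mm above the worktop. Axes as the tray's.
- push_spot (a point): Black strip on the tray's long edge near its outer corner (tray x = 168, y = -40 mm, 15 mm above the worktop): the place to push, towards the tray's +y. Nearer the pin the snap may need more force than is allowed. A finger has room here: the carriage's frame stands beyond reader x = 232 mm. Axes as the tray's.
- pivot: fixed steel pin (15 mm diameter, 28 mm high flange to cap) through the tray, with a brass cap 28 mm wide up to 33.5 mm. Origin: pin axis at worktop height; z up; x axis as the reader's.
- reader: Fixed reader: white sensor head 62 mm tall, foot plate, and an aluminium carriage 34 mm tall with stop and roller. Origin: pin axis at worktop height; z up, x to where the tray's free end lies when home, y to the sensor head. The carriage was set anywhere within 10 mm either way along y; the setting is NOT reported, so the home heading lies within 0.06 rad of the reader's x axis: feel for it.
- nose (a point): Tip of the steel V-shaped nose (45 degree flanks) on the tray's free end: 206 mm from the pin on the tray's x axis, 15 mm above the worktop. Axes as the tray's.
- stop_mid (a point): Where the rubber stop's end would be with the carriage at mid setting (reader x = 175, y = 40, z = 17 mm); the true one is up to 10 mm nearer or farther along the reader's y. Once the tray is on the stop it is rigid: pressing on raises the force steeply. The arm must never press the tray with more than 25 N.
- roller_mid (a point): Axis of the sprung white roller (14 mm wide) at mid setting; shifts with the stop. It gives way along reader x. The nose meets it about 0.085 rad before home; from there the push at the push spot rises over about 9 mm to a peak of 8 to 15 N, then the nose snaps past, some 4 to 7 mm before home, and the roller carries the tray on, off the finger, and holds it on the stop.

How it is judged:
By the outcome, as a careful person would: the job done as asked, in the order asked, and still so for the second after the job is handed in, with the robot touching nothing.
It also fails if it takes over 70 s, if anything falls off the work surface, if the arm or the gripper's body presses on something with over 40 N, if the wrist force passes 120 N, or if a joint passes its speed limit or range.

## Robot

A 6-joint arm with a two-finger parallel gripper is mounted at the origin on a cart in front of the work surface, level with it; the furniture and walls round the work are solid. World frame = base frame: x ahead of the robot, y to its left, z up, the work surface at z = 0. Lengths are in m, angles in rad, forces in N, time in s.
With the tool pointing down it reaches from about 0.3 to 0.825 m from the base axis. Payload 5.4 kg.
Tool frame: the origin (TCP) lies at the very end of the fingers, on their centre line; the grasp point (between the pads) lies 19 mm behind it; x points along the fingers, y is the direction in which the jaws open and shut, and the axes are right-handed (so a half turn about x gives the same grasp; the last joint's range is limited). The gripper opens to 92 mm and grips with 3 to 60 N. Pads are 20 mm wide; open, the fingers measure 128 mm over their backs; the gripper's body (75 mm by 189 mm) begins 69 mm behind the grasp point.
Start: joints at [-1.47, 0.158, 1.597, -0, 1.386, -0.21], TCP at [0.176, -0.547, 0.215] pointing down, gripper open.
Joint ranges: [-2.91, 2.91], [-0.94, 2.29], [0.18, 2.7], [-1.29, 4.43], [0.17, 2.64], [-3, 3]. Speed limits (rad/s): [2.57, 2.57, 3.14, 3.14, 3.14, 3.14].

## Interface

Orientations are given as a rotation vector (axis times angle).
In Python, from plant import env gives the robot as it stands.
- The arm moves only by the shell command python3 -m inch 'ROWS' [FORCE]. ROWS is JSON, one flat list of numbers, 7 for each row, row after row: the gripper's target within -1 to 1 (shut at 1, half-way at 0, fully open at -1), then the shift along the tool's x, y, z in mm, then the turn, a rotation vector about the tool's x, y, z in degrees. A call has 1 to 12 rows; each row is the pose to reach, as a shift and turn from the pose measured when the call began, along the tool's axes at that moment; what a row does not reach only later rows make up. A row lasts 1/12 s, in which the tool goes at most 41.7 mm and 7.16 degrees, less where a joint would pass 70% of its speed; a pose out of reach is approached as far as the arm can. A call with a gripper value outside its range is refused whole. The fingers move at their own pace and stop on an object; FORCE is the grip in N (left out, the last holds). Time passes only in rows, so rows that repeat a pose let the fingers close. It gives the time, the measured TCP pose, the force and the opening at its end, in the units of the state.
- env.get_obs(): the state, without advancing time (a new reading comes with each control period).
- env.get_image(name): name is "side" or "top" or "wrist"; returns the picture (480x640x3 uint8, red, green, blue); there is no depth.
- env.calibration(name): a dict with "fovy" (degrees; the focal length in pixels is half the picture's height over the tangent of half this angle, whatever the lens; pixels are square), "cx", "cy" (the principal point, pixels), "pose" (4x4, takes a point from camera to world coordinates). Camera axes: x right, y up, looking along -z (the intrinsics and any distortion apply to the point x, -y, -z); pixel columns grow to the right and rows downward; lengths in m; the calibration is good to about 2 mm. A picture is of the moment at which its call begins: read the wrist's pose just before it. calibration takes no time and is no camera call; for the wrist camera it gives the pose at the moment of the call.
- env.sign_off(): hands the job in, once; it reports no verdict.
Trained networks look in the newest picture that a camera, given by its name, has taken for a name from the list of things; names that differ only in an ending like _2 or _b are one class to them, and where a whole thing is asked for, a point or a joint stands for the part that bears it (a point fixed in the world has none). Each returns a list of dicts, best first, with "confidence" (0 to 1); they miss things now and then, are a little off and sometimes report something else, mostly with a low value. They report only what shows in the picture. A call takes as long as a camera call.
- env.spot_in(camera, name): "centre" ([row, column] in pixels, amid what is visible of it).
- env.regions_of(camera, name): "region" (480x640 bool, what is visible of it) and "centre" ([row, column] in pixels, amid what is visible of it).
The state is a dict: "time": time; "joint_positions": joint angles; "dq": joint speeds; "effort": joint torques, N m; "eef_pos": TCP position; "tool_rot": TCP orientation; "wrist_force": force on the tool from outside, world axes, zero at the start; "ft_torque": the same for the moment, N m; "finger_gap": opening from 0.0 (shut) to 1.0 (fully open).
Only numpy, scipy, OpenCV 4.12 (cv2) and the standard library are available. Lean on these libraries where they do the work, as an engineer would, in place of code of your own. Each camera call takes 0.05 s, during which the arm holds its last target. There are 200 camera calls.

## Working session

There is one attempt and no reset: what is moved stays moved. The work goes in short steps, Python scripts to look and compute and a shell command to move; the robot and the scene stay as the last step left them, time stands still between calls to the robot, and variables do not carry over. Pictures are saved under pics/ and viewed, about 8 in all and at most 12, crops included, and the job is handed in when it is done.

```bash
ls; mkdir -p pics; cat > h.py <<'E'
import numpy as np, cv2
from scipy.spatial.transform import Rotation as R
from plant import env
def ray(cam,rc,cal=None):
    c=cal or env.calibration(cam); f=240/np.tan(np.radians(c["fovy"])/2)
    P=np.array(c["pose"]); d=P[:3,:3]@np.array([(rc[1]-c["cx"])/f,-(rc[0]-c["cy"])/f,-1])
    return P[:3,3],d
def at_z(cam,rc,z,cal=None):
    o,d=ray(cam,rc,cal); return o+d*(z-o[2])/d[2]
def proj(cam,p,cal=None):
    c=cal or env.calibration(cam); f=240/np.tan(np.radians(c["fovy"])/2)
    P=np.array(c["pose"]); q=P[:3,:3].T@(np.array(p)-P[:3,3])
    return [c["cy"]-f*q[1]/-q[2], c["cx"]+f*q[0]/-q[2]]
def save(cam,name):
    im=env.get_image(cam); cv2.imwrite("pics/"+name,im[:,:,::-1]); return im
def tool(p):  # world point in tool axes, mm
    o=env.get_obs(); return R.from_rotvec(o["tool_rot"]).inv().apply(np.array(p)-o["eef_pos"])*1000
E
python3 - <<'E'
from h import *
np.set_printoptions(precision=4,suppress=True)
for c in("top","side"):
    save(c,c+"0.png"); k=env.calibration(c); print(c,{a:(np.array(b).round(3).tolist()) for a,b in k.items()})
    for n,z in(("vial_white",.043),("vial_black",.043),("stopper",.027),("well",.025),("push_spot",.015),("pivot",.0335),("nose",.015),("tray",.025),("reader",.03)):
        for s in env.spot_in(c,n)[:2]:
            print(n,round(s["confidence"],2),np.round(s["centre"],1),at_z(c,s["centre"],z))
print(env.get_obs())
E
```

```text
pics
top {'fovy': 54.455, 'cx': 320.791, 'cy': 248.719, 'pose': [[0.018, 0.976, -0.218, 0.33], [-1.0, 0.017, -0.007, -0.02], [-0.003, 0.218, 0.976, 1.098], [0.0, 0.0, 0.0, 1.0]]}
vial_white 0.5 [180.7 375.4] [ 0.7349 -0.1404  0.043 ]
vial_black 0.48 [297.3 152.4] [0.4459 0.3672 0.043 ]
stopper 0.71 [314.9 466.9] [ 0.4206 -0.3484  0.027 ]
well 0.83 [240.9 345.6] [ 0.5896 -0.0709  0.025 ]
push_spot 0.64 [237.7 347.9] [ 0.6    -0.0768  0.015 ]
pivot 0.67 [221.6 316.9] [ 0.6334 -0.0021  0.0335]
nose 0.87 [239.1 347.1] [ 0.5965 -0.0749  0.015 ]
tray 0.84 [238.1 347. ] [ 0.5965 -0.0741  0.025 ]
reader 0.98 [182.  375.9] [ 0.7365 -0.143   0.03  ]
side {'fovy': 50.888, 'cx': 323.605, 'cy': 244.673, 'pose': [[-0.975, 0.114, -0.191, 0.296], [-0.222, -0.559, 0.799, 1.116], [-0.016, 0.821, 0.57, 0.866], [0.0, 0.0, 0.0, 1.0]]}
vial_black 0.51 [364.2 335.8] [0.4469 0.3941 0.043 ]
stopper 0.46 [204.4 385.9] [ 0.4281 -0.3252  0.027 ]
well 0.61 [246.6 318. ] [ 0.5914 -0.0484  0.025 ]
push_spot 0.89 [243.4 315.6] [ 0.6058 -0.077   0.015 ]
pivot 0.37 [250.8 298.3] [ 0.6386 -0.0051  0.0335]
nose 0.72 [245.4 317.4] [ 0.5981 -0.0679  0.015 ]
tray 0.85 [244.6 316.2] [ 0.5989 -0.0573  0.025 ]
reader 0.82 [227.9 279.7] [ 0.7275 -0.115   0.03  ]
{'time': 1.0, 'joint_positions': array([-1.4701,  0.1584,  1.597 , -0.0001,  1.3862, -0.2101]), 'dq': array([ 0.0007, -0.0003,  0.0003, -0.0008, -0.0005, -0.0014]), 'effort': array([  0.0004, -38.5585, -32.2367,   0.0704,   0.0307,   0.    ]), 'eef_pos': array([ 0.1758, -0.5475,  0.2146]), 'tool_rot': array([ 2.0537,  0.3217, -2.0539]), 'wrist_force': array([ 0.221 , -0.6384,  0.2906]), 'ft_torque': array([ 0.0038,  0.0636, -0.0242]), 'finger_gap': 1.0009988394598441}
```

View pics/top0.png

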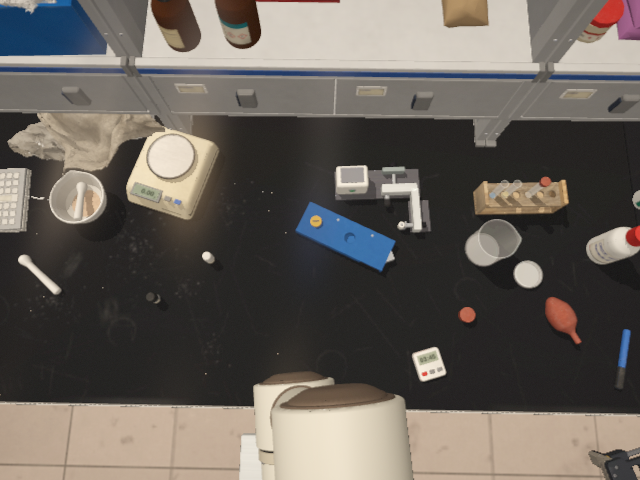

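View pics/side0.png

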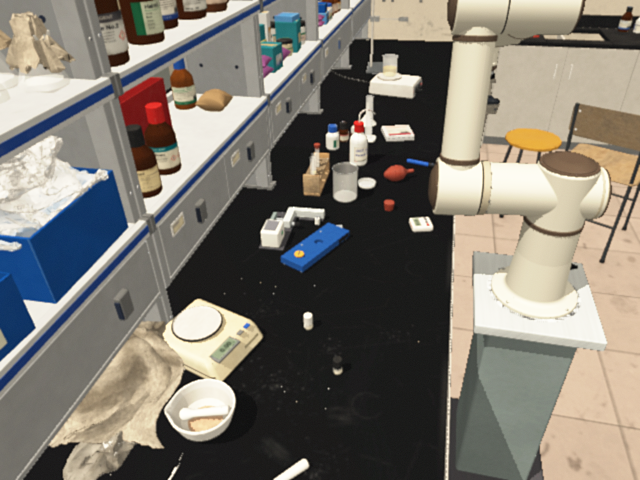

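The top view shows the white vial at about (row 257, col 208), pin cap (221,316), well (238,350), nose (258,392), roller (225,403), black vial (298,153) and stopper (315,467). The side view shows the white vial at about (320,308). The network's "vial_white" hit was the reader, so I'm discarding it.

```bash
python3 - <<'E'
from h import *
np.set_printoptions(precision=4,suppress=True)
im=save("top","top1.png"); si=save("side","side1.png")
def blob(im,r0,r1,c0,c1,f):
    s=im[r0:r1,c0:c1].astype(int); m=f(s); r,c=np.nonzero(m); return np.array([r.mean()+r0,c.mean()+c0]),m.sum()
br=lambda s:s.min(2)>110
v,n=blob(im,245,270,196,222,br); print("vial top",v,n,at_z("top",v,.04))
v,n=blob(si,308,335,298,320,br); print("vial side",v,n,at_z("side",v,.03))
g=lambda s:(s[...,0]>150)&(s[...,2]<110)
p,n=blob(im,210,232,305,330,g); P=at_z("top",p,.0335); print("pin",p,n,P)
b=lambda s:(s[...,2]>s[...,0]+60)
m=np.zeros((480,640),np.uint8); s=im[200:275,290:402].astype(int); m[200:275,290:402]=b(s)
r,c=np.nonzero(m); pts=np.array([at_z("top",(a,e),.025)[:2] for a,e in zip(r,c)]).astype(np.float32)
box=cv2.minAreaRect(pts*1000); print(box, cv2.boxPoints(box))
for cam,I in(("top",im),("side",si)):
  o=at_z(cam,[258,391.5],.015); 
print("nose",at_z("top",[258,392],.015))
# zoomed crop
cv2.imwrite("pics/crop.png",cv2.resize(im[155:280,290:440],None,fx=5,fy=4.8,interpolation=cv2.INTER_CUBIC)[:,:,::-1])
E
```

```text
vial top [256.8211 207.4105] 95 [0.5424 0.2498 0.04  ]
vial side [319.9861 307.3125] 144 [0.544  0.2615 0.03  ]
pin [221.0426 315.8085] 94 [0.6347 0.0005 0.0335]Traceback (most recent call last):
  File "<stdin>", line 13, in <module>
  File "h.py", line 9, in at_z
    o,d=ray(cam,rc,cal); return o+d*(z-o[2])/d[2]
        ~~~^^^^^^^^^^^^
  File "h.py", line 5, in ray
    c=cal or env.calibration(cam); f=240/np.tan(np.radians(c["fovy"])/2)
             ~~~~~~~~~~~~~~~^^^^^
ValueError: time passes only in moves, steps and waits
```

```bash
cat > m.py <<'E'
from h import *
np.set_printoptions(precision=4,suppress=True)
im=cv2.imread("pics/top1.png")[:,:,::-1]; C=env.calibration("top"); C={k:np.array(v) for k,v in C.items()}
s=im[200:275,290:402].astype(int); r,c=np.nonzero(s[...,2]>s[...,0]+60)
pts=np.array([at_z("top",(a+200,e+290),.025,C)[:2] for a,e in zip(r,c)]).astype(np.float32)
box=cv2.minAreaRect(pts*1000); print(box); print(cv2.boxPoints(box))
print("nose",at_z("top",[258,391],.015,C),"well",at_z("top",[238,350],.025,C))
o=env.get_obs(); Rm=R.from_rotvec(o["tool_rot"]).as_matrix(); print(o["eef_pos"],"\n",Rm)
print("to vial:",tool([.543,.2505,.15]))
cv2.imwrite("pics/crop.png",cv2.resize(im[155:280,290:440],None,fx=5,fy=4.8,interpolation=cv2.INTER_CUBIC)[:,:,::-1])
E
python3 m.py
```

```text
((602.1546020507812, -68.58765411376953), (225.00234985351562, 83.05233001708984), 65.24333953857422)
[[ 517.3334 -153.3596]
 [ 592.7527 -188.1391]
 [ 686.9758   16.1843]
 [ 611.5565   50.9638]]
nose [ 0.5523 -0.1791  0.015 ] well [ 0.5969 -0.0812  0.025 ]
[ 0.1758 -0.5475  0.2146] 
 [[ 0.      0.3058 -0.9521]
 [-0.     -0.9521 -0.3058]
 [-1.      0.      0.    ]]
to vial: [  64.5863 -647.4534 -593.5972]
```

View pics/crop.png

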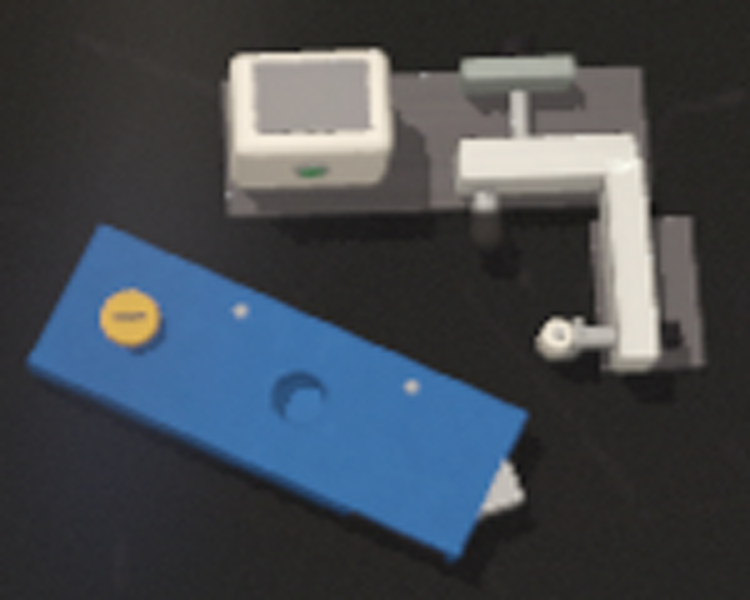

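The crop shows the pin cap, well and nose. The tray box fit gives pin ≈ (0.634, 0.001) and well ≈ (0.597, -0.081), which agree with the 90 mm spacing. The push spot is on the lower edge and the roller is at crop (555,338). Next I move towards the vial.

```bash
python3 -m inch '[-1,0,-324,-297,0,0,0,-1,0,-324,-297,0,0,0,-1,0,-324,-297,0,0,0,-1,0,-324,-297,0,0,0,-1,0,-324,-297,0,0,0,-1,0,-324,-297,0,0,0,-1,0,-324,-297,0,0,0,-1,0,-324,-297,0,0,0,-1,0,-324,-297,0,0,0,-1,0,-324,-297,0,0,0,-1,0,-324,-297,0,0,0,-1,0,-324,-297,0,0,0]' 10; python3 -c "
from h import *
print(env.get_obs()['joint_positions'],tool([.543,.2505,.15]))"
```

```text
time: 2.1
eef_pos: [0.3606, -0.1447, 0.2148]
tool_rot: [2.052, 0.328, -2.05]
wrist_force: [-0.5, -0.3, 0.7]
finger_gap: 1.003
[-6.96377092e-01 -3.64665450e-01  2.07902168e+00  1.42219811e-03
  1.42695812e+00  5.57757647e-01] [  65.32503438 -318.74624879 -296.1939221 ]
```

```bash
python3 -m inch '[-1,65,-319,-296,0,0,0,-1,65,-319,-296,0,0,0,-1,65,-319,-296,0,0,0,-1,65,-319,-296,0,0,0,-1,65,-319,-296,0,0,0,-1,65,-319,-296,0,0,0,-1,65,-319,-296,0,0,0,-1,65,-319,-296,0,0,0,-1,65,-319,-296,0,0,0,-1,65,-319,-296,0,0,0,-1,65,-319,-296,0,0,0,-1,65,-319,-296,0,0,0]'; python3 - <<'E'
from h import *
np.set_printoptions(precision=4,suppress=True)
print(tool([.543,.2505,.15]))
c=env.calibration("wrist"); save("wrist","w0.png"); print(c)
for s in env.spot_in("wrist","vial_white")[:2]: print(s,at_z("wrist",s["centre"],.043,c))
print(proj("wrist",[.543,.2505,.043],c))
E
```

```text
time: 3.1
eef_pos: [0.5437, 0.2537, 0.1488]
tool_rot: [2.05, 0.332, -2.049]
wrist_force: [-0.4, -0.7, -0.5]
finger_gap: 0.996
[-1.2291  2.7782  1.6949]
{'fovy': 67.88166041244129, 'cx': 316.1654526991813, 'cy': 242.63723754409222, 'pose': array([[ 0.3141,  0.9215,  0.2286,  0.6076],
       [-0.9494,  0.3054,  0.0732,  0.2745],
       [-0.0023, -0.24  ,  0.9708,  0.3179],
       [ 0.    ,  0.    ,  0.    ,  1.    ]])}
{'centre': [235.8, 315.9], 'confidence': 0.78} [0.5481 0.2557 0.043 ]
[np.float64(243.7277718466544), np.float64(320.1240853877361)]
```

View pics/w0.png

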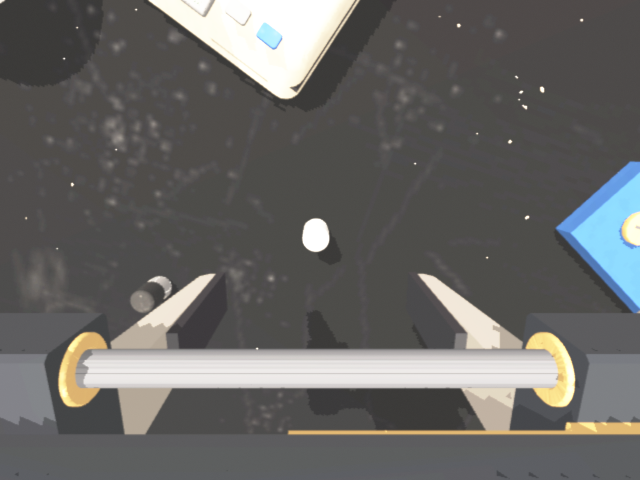

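The wrist view shows the vial at (row 236, col 316), which gives about (0.5445, 0.2535), within 1-2 mm of the top estimate. I descend to TCP z ≈ 17 mm so the grip is high enough to clear the tray rim, then grip.

```bash
python3 -m inch '[-0.4,40,0,-1,0,0,0,-0.4,70,0,-1,0,0,0,-0.4,100,0,-1,0,0,0,-0.4,120,0,-1,0,0,0,-0.4,132,0,-1,0,0,0,-0.4,132,0,-1,0,0,0,-0.4,132,0,-1,0,0,0]' 10; python3 -m inch '[0.3,0,0,0,0,0,0,0.5,0,0,0,0,0,0,0.7,0,0,0,0,0,0,0.9,0,0,0,0,0,0,1,0,0,0,0,0,0,1,0,0,0,0,0,0,1,0,0,0,0,0,0,1,0,0,0,0,0,0]' 10
```

```text
time: 3.78
eef_pos: [0.5443, 0.2496, 0.0183]
tool_rot: [2.051, 0.327, -2.05]
wrist_force: [0.3, 0.0, -0.2]
finger_gap: 0.7
time: 4.45
eef_pos: [0.5444, 0.2497, 0.0185]
tool_rot: [2.051, 0.327, -2.05]
wrist_force: [0.5, 0.6, 1.6]
finger_gap: 0.236
```

```bash
python3 -m inch '[1,-20,0,0,0,0,0,1,-50,0,0,0,0,0,1,-80,0,0,0,0,0,1,-90,0,0,0,0,0,1,-90,0,0,0,0,0,1,-90,0,0,0,0,0]' 10; python3 - <<'E'
from h import *
np.set_printoptions(precision=4,suppress=True)
print(env.get_obs()["finger_gap"],tool([.5968,-.081,.1]))
E
```

```text
time: 4.95
eef_pos: [0.5442, 0.2496, 0.1079]
tool_rot: [2.051, 0.327, -2.05]
wrist_force: [-0.2, 0.2, -1.2]
finger_gap: 0.234
0.2342337208647921 [  7.9838 330.6044  52.8305]
```

```bash
python3 -m inch '[1,0,30,5,0,0,0,1,0,65,10,0,0,0,1,0,100,16,0,0,0,1,0,135,22,0,0,0,1,0,170,27,0,0,0,1,0,205,33,0,0,0,1,0,240,38,0,0,0,1,0,270,43,0,0,0,1,0,300,48,0,0,0,1,0,320,51,0,0,0,1,0,331,53,0,0,0,1,0,331,53,0,0,0]' 10;  python3 -m inch '[1,0,0,0,0,0,0,1,0,0,0,0,0,0]' 10; python3 - <<'E'
from h import *
np.set_printoptions(precision=4,suppress=True)
print(tool([.5968,-.081,.0315]))
c=env.calibration("wrist"); im=save("wrist","w1.png")
print(proj("wrist",[.5968,-.081,.025],c),proj("wrist",[.634,.001,.0335],c))
for s in env.spot_in("wrist","vial_white")[:2]: print(s,at_z("wrist",s["centre"],.12,c))
s=im.astype(int); 
m=((s[...,0]>150)&(s[...,2]<120)).astype(np.uint8)
m[300:]=0; r,cc=np.nonzero(m); print("cap",r.mean(),cc.mean(),len(r))
E
```

```text
time: 5.95
eef_pos: [0.5957, -0.083, 0.1057]
tool_rot: [2.05, 0.326, -2.055]
wrist_force: [-1.2, -0.7, 0.3]
finger_gap: 0.238
time: 6.12
eef_pos: [0.5946, -0.0817, 0.1042]
tool_rot: [2.048, 0.328, -2.058]
wrist_force: [0.1, -0.3, -0.2]
finger_gap: 0.236
[72.7045  0.3183 -2.6465]
[np.float64(246.7013797553216), np.float64(316.91027030620035)] [np.float64(160.33126305262664), np.float64(215.45495030690282)]
{'centre': [294.9, 317.1], 'confidence': 0.8} [ 0.5991 -0.0806  0.12  ]
cap 159.53125 223.9375 128
```

View pics/w1.png

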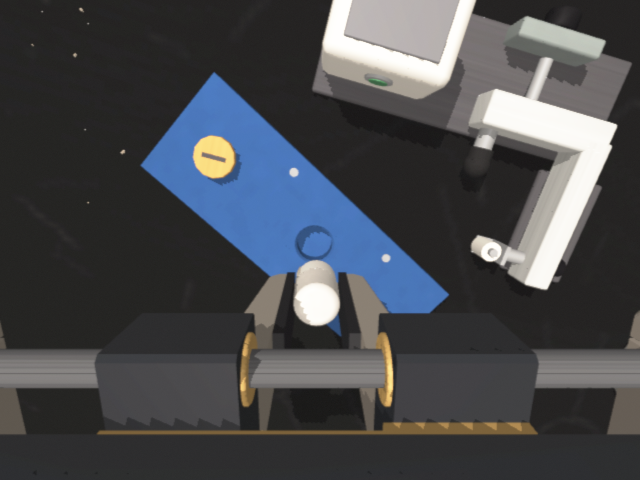

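The wrist view shows the well rim centred near (242, 314), the pin cap at (157, 214) and the held vial's cap top near (304, 317). The well is about 4 px up the picture from where the top camera put it. I'll measure both the well and the vial through the wrist camera.

```bash
python3 - <<'E'
from h import *
np.set_printoptions(precision=4,suppress=True)
im=cv2.imread("pics/w1.png")[:,:,::-1]; c=env.calibration("wrist")
s=im.astype(int); 
# bright cap
m=(s.min(2)>215).astype(np.uint8); m[:, :285]=0; m[:,350:]=0; m[:255]=0;m[335:]=0
r,cc=np.nonzero(m); print("bright",r.min(),r.max(),cc.min(),cc.max())
print("pin",at_z("wrist",[157,214],.0335,c))
for rc in([242,314],):print("well",at_z("wrist",rc,.025,c))
for z,rc in((.1287,[305,317]),(.1287,[308,317]),(.1287,[302,317])): print("vial top",at_z("wrist",rc,z,c))
print("tcp",env.get_obs()["eef_pos"], proj("wrist",[*env.get_obs()["eef_pos"][:2],.1287],c))
a=cv2.resize(im[215:335,265:365],None,fx=6,fy=5,interpolation=cv2.INTER_CUBIC); cv2.imwrite("pics/w1c.png",a[:,:,::-1])
E
```

```text
bright 268 324 296 337
pin [0.6363 0.0028 0.0335]
well [ 0.5999 -0.0779  0.025 ]
vial top [ 0.5982 -0.0809  0.1287]
vial top [ 0.5968 -0.0813  0.1287]
vial top [ 0.5995 -0.0804  0.1287]
tcp [ 0.5951 -0.0815  0.105 ] [np.float64(311.5167911753783), np.float64(316.2201519411137)]
```

View pics/w1c.png

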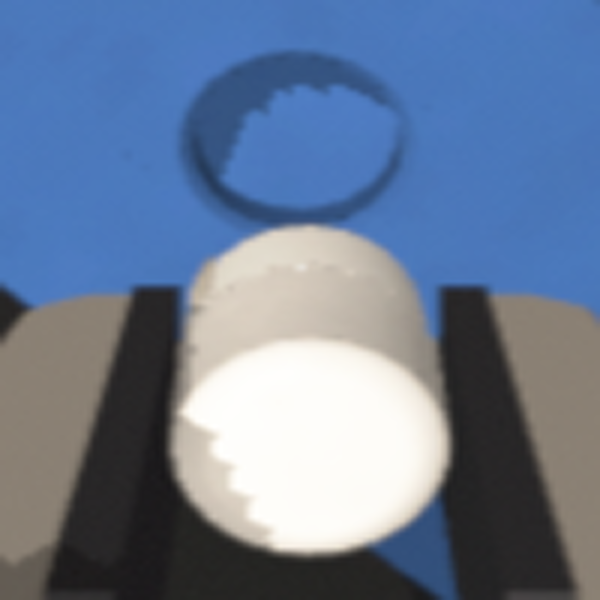

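```bash
python3 -m inch '[1,20,-1,-2,0,0,0,1,40,-1,-2,0,0,0,1,52,-1.5,-2,0,0,0,1,52,-1.5,-2,0,0,0,1,52,-1.5,-2,0,0,0]' 10;  python3 - <<'E'
from h import *
np.set_printoptions(precision=4,suppress=True)
o=env.get_obs(); print(R.from_rotvec(o["tool_rot"]).as_matrix())
c=env.calibration("wrist"); im=save("wrist","w2.png"); print(o["eef_pos"])
print("tcp",proj("wrist",[*o["eef_pos"][:2],o["eef_pos"][2]+.0245],c),"w",proj("wrist",[.5968,-.081,.025],c))
a=cv2.resize(im[190:340,250:390],None,fx=5,fy=4,interpolation=cv2.INTER_CUBIC); cv2.imwrite("pics/w2c.png",a[:,:,::-1])
E
```

```text
time: 6.63
eef_pos: [0.5958, -0.0786, 0.0526]
tool_rot: [2.047, 0.33, -2.057]
wrist_force: [0.7, 0.1, 0.1]
finger_gap: 0.232
[[-0.0055  0.3108 -0.9505]
 [ 0.002  -0.9505 -0.3108]
 [-1.     -0.0036  0.0046]]
[ 0.5958 -0.0786  0.0526]
tcp [np.float64(312.36151259427294), np.float64(316.1424442400038)] w [np.float64(273.0616562385949), np.float64(321.00191204739366)]
```

View pics/w2c.png

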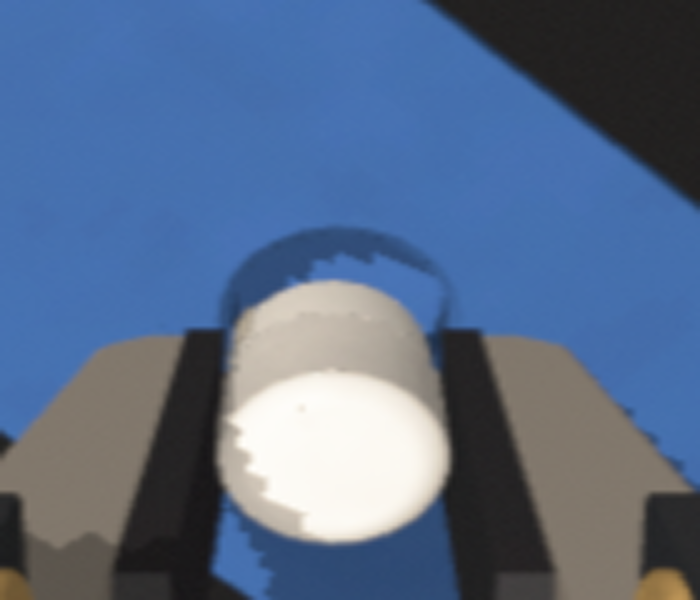

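```bash
python3 - <<'E'
from h import *
np.set_printoptions(precision=4,suppress=True)
c=env.calibration("wrist"); o=env.get_obs(); Rm=R.from_rotvec(o["tool_rot"]).as_matrix()
v=at_z("wrist",[304.3,316.8],o["eef_pos"][2]+.0245,c); vb=v+Rm[:,0]*.043
w=at_z("wrist",[268.5,317.1],.025,c); print(v,vb,w,"need tool mm",Rm.T@(w-vb)*1000)
# synthetic check: predicted rim outline rows/cols for w
for a in range(0,360,45):
    t=np.radians(a); print(a,np.round(proj("wrist",w+.01275*np.array([np.cos(t),np.sin(t),0]),c),1),end=' ')
b=vb; print("\nvial bottom",proj("wrist",vb,c), [np.round(proj("wrist",vb+.011*np.array([np.cos(t),np.sin(t),0]),c),1) for t in(.32,)])
E
```

```text
[ 0.6004 -0.0782  0.0782] [ 0.6003 -0.0781  0.0352] [ 0.5994 -0.0786  0.025 ] need tool mm [10.1901  0.2268  0.9697]
0 [248.4 324. ] 45 [249.6 307.1] 90 [262.  296.2] 135 [277.9 297.7] 180 [288.  310.4] 225 [286.9 326.9] 270 [275.  337.8] 315 [259.  336.8] 
vial bottom [np.float64(272.5584358803201), np.float64(316.7240453004031)] [array([253.4, 316.6])]
```

```bash
python3 - <<'E'
from h import *
np.set_printoptions(precision=4,suppress=True)
c0=env.calibration("wrist"); o=env.get_obs()
def sil(c,base,ax=np.array([0,0,1.]),H=.043,rt=.010,rb=.011):
    q=[]
    for h,r in((0,rb),(H,rt)):
        for t in np.linspace(0,2*np.pi,60): q.append(proj("wrist",base+ax*h+r*np.array([np.cos(t),np.sin(t),0]),c))
    q=np.array(q); return q[:60].min(0),q[:60].max(0),q[60:].min(0),q[60:].max(0)
c={'cx':316.165,'cy':242.637,'fovy':67.8817,'pose':np.array([[ 0.3141,0.9215,0.2286,0.6076],[-0.9494,0.3054,0.0732,0.2745],[-0.0023,-0.24,0.9708,0.3179],[0,0,0,1]])}
im=cv2.imread("pics/w0.png"); m=im[200:270,290:345].min(2)>120; r,k=np.nonzero(m); print("w0 obs",r.min()+200,r.max()+200,k.min()+290,k.max()+290)
# row profile of width & brightness
print([(200+i,int(m[i].sum()),int(im[200+i,316].mean())) for i in range(15,56,3)])
print("w0 pred",sil(c,np.array([.5445,.2535,0])))
Rm=R.from_rotvec(o["tool_rot"]).as_matrix()
print("w2 pred",sil(c0,np.array([.6003,-.0781,.0352])))
E
```

```text
w0 obs 218 251 302 329
[(215, 0, 74), (218, 7, 181), (221, 18, 255), (224, 22, 254), (227, 24, 255), (230, 26, 255), (233, 27, 255), (236, 28, 255), (239, 28, 255), (242, 27, 255), (245, 24, 255), (248, 19, 255), (251, 9, 222), (254, 0, 75)]
w0 pred (array([217.8086, 305.0196]), array([241.4686, 329.1771]), array([228.4916, 304.5101]), array([252.9871, 329.7126]))
w2 pred (array([253.3697, 296.8803]), array([291.0977, 336.6032]), array([282.8997, 293.7193]), array([325.3897, 339.5041]))
```

```bash
python3 - <<'E'
import cv2,numpy as np
a=cv2.imread("pics/w2.png")[235:335,280:355]; b=cv2.imread("pics/w0.png")[262:322,120:180]; d=cv2.imread("pics/w0.png")[205:265,290:350]
f=lambda x,w,h:cv2.resize(x,(w,h),interpolation=cv2.INTER_NEAREST)
b=np.clip(b.astype(float)*2,0,255).astype(np.uint8)
cv2.imwrite("pics/z.png",np.hstack([f(a,450,600),np.vstack([f(b,300,300),f(d,300,300)])]))
E
```

```text
(no output)
```

View pics/z.png

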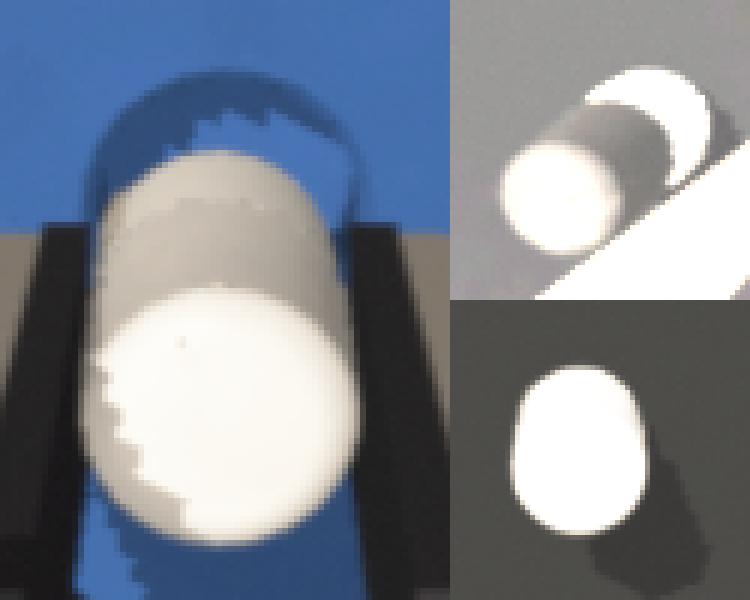

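The zoom shows the cap is slightly narrower than the body, and the held vial looks tilted about 4° with its bottom towards the robot: bottom centre row ≈ 279, against 272 for an upright vial. I correct both the tilt and the offset, then go in gently and feel for the rim.

```bash
python3 -m inch '[1,0,0.3,-2,0,3,0,1,3,0.3,-2,0,3,0,1,6,0.3,-2,0,3,0,1,9,0.3,-2,0,3,0,1,11,0.3,-2,0,3,0,1,13,0.3,-2,0,3,0,1,13,0.3,-2,0,3,0]' 10; python3 -c "
from h import *
o=env.get_obs(); print(o['eef_pos'],o['wrist_force'],o['ft_torque'],o['finger_gap']); save('wrist','w3.png')"
```

```text
time: 7.27
eef_pos: [0.5993, -0.0788, 0.0421]
tool_rot: [2.105, 0.338, -2.004]
wrist_force: [-3.9, 0.7, 9.2]
finger_gap: 0.232
[ 0.59925394 -0.07876064  0.04211715] [-3.86592193  0.74073458  9.16341569] [0.33598345 0.76342659 0.04692227] 0.2324401507553873
```

```bash
python3 -m inch '[1,-4,0,0,0,0,0,1,-5,0,1.8,0,0,0,1,-5,0,1.8,0,0,0,1,-5,0,1.8,0,0,0]' 10; python3 - <<'E'
from h import *
o=env.get_obs();print(o['eef_pos'],R.from_rotvec(o["tool_rot"]).as_matrix()[:,0]); im=save('wrist','w4.png')
c=env.calibration("wrist"); print("w",proj("wrist",[.5994,-.0786,.025],c))
a=cv2.resize(im[215:335,270:370],None,fx=6,fy=5,interpolation=cv2.INTER_NEAREST); cv2.imwrite("pics/w4c.png",a[:,:,::-1])
E
```

```text
time: 7.65
eef_pos: [0.5972, -0.0794, 0.0468]
tool_rot: [2.104, 0.338, -2.004]
wrist_force: [0.6, -0.1, -0.2]
finger_gap: 0.235
[ 0.5971547  -0.07941841  0.04684218] [ 0.04600025  0.01725723 -0.99879235]
w [np.float64(274.51034135992813), np.float64(316.51033098761087)]
```

View pics/w4c.png

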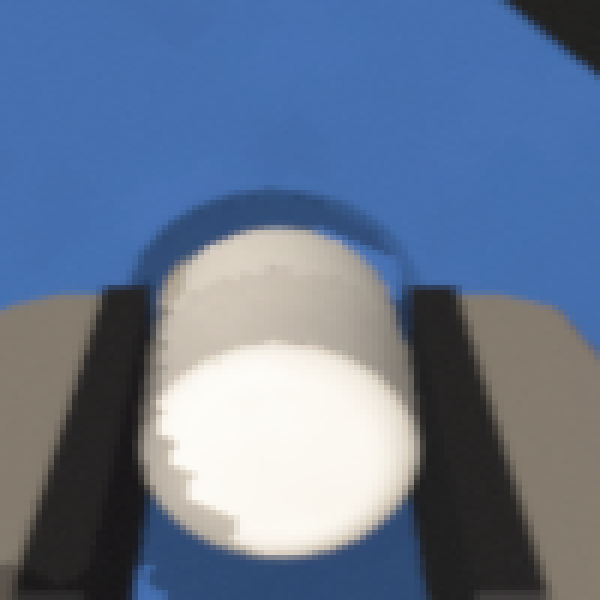

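```bash
python3 -m inch '[1,0,-0.4,-1.5,0,0,0,1,2,-0.4,-1.5,0,0,0,1,4,-0.4,-1.4,0,0,0,1,6,-0.4,-1.3,0,0,0,1,8,-0.4,-1.2,0,0,0,1,9,-0.4,-1.1,0,0,0,1,9,-0.4,-1.1,0,0,0]' 10; python3 -c "
from h import *
save('wrist','w5.png')"
```

```text
time: 8.28
eef_pos: [0.5992, -0.0787, 0.0398]
tool_rot: [2.105, 0.337, -2.003]
wrist_force: [-4.5, 1.3, 13.4]
finger_gap: 0.237
```

```bash
python3 - <<'E'
from h import *
im=cv2.imread("pics/w5.png")
a=cv2.resize(im[215:335,270:370],None,fx=6,fy=5,interpolation=cv2.INTER_NEAREST); cv2.imwrite("pics/w5c.png",a)
E
```

```text
(no output)
```

View pics/w5c.png

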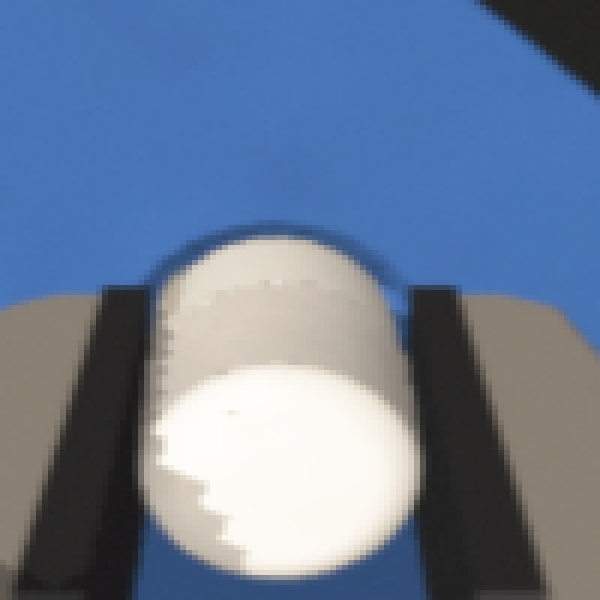

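```bash
python3 - <<'E'
from h import *
from scipy.optimize import least_squares
np.set_printoptions(precision=4,suppress=True)
c=env.calibration("wrist"); o=env.get_obs(); Rm=R.from_rotvec(o["tool_rot"]).as_matrix(); T=o["eef_pos"]
t=np.linspace(0,2*np.pi,90)
def ring(h,r,zo,tilt):   # tool frame: vial bottom h below TCP
    ax=np.array([-np.cos(tilt),0,np.sin(tilt)]); return ax
def model(b,zo,tilt,rt,H=.043):
    ax=np.array([-np.cos(tilt),0,-np.sin(tilt)]); e1=np.array([0,1.,0]); e2=np.cross(ax,e1)
    f=lambda p0,r:np.array([proj("wrist",T+Rm@(p0+r*(np.cos(a)*e1+np.sin(a)*e2)),c) for a in t])
    p0=np.array([b,0,zo]); B=f(p0,.011); C=f(p0+ax*H,rt)
    return np.array([B[:,0].min(),C[:,0].min(),C[:,0].max(),np.ptp(C[:,1]),np.ptp(B[:,1])])
for name,obs in(("w2",[260,282.5,326.3,46.4,39]),("w5",[262.2,287.6,331,46.7,39.5])):
  for tf in(0,1):
    for rt in (.010,.0105,.011):
      g=lambda p:(model(p[0],p[1],p[2] if tf else 0,rt)-obs)
      s=least_squares(g,[.0185,0,0],x_scale=[.01,.01,.1]); print(name,"tilt" if tf else "upright",rt,"b,zo mm",s.x[:2]*1000,"tilt deg",np.degrees(s.x[2])*tf,"res",s.fun)
E
```

```text
w2 upright 0.01 b,zo mm [22.9274 -0.7709] tilt deg 0.0 res [-3.7792  2.8058  0.194  -2.0043 -0.2369]
w2 upright 0.0105 b,zo mm [27.0589  0.9184] tilt deg 0.0 res [-2.9468  2.0279  0.3282 -1.0316 -1.065 ]
w2 upright 0.011 b,zo mm [31.3168  2.6565] tilt deg 0.0 res [-2.1306  1.293   0.4246 -0.1463 -1.8821]
w2 tilt 0.01 b,zo mm [18.2068  0.2577] tilt deg 5.074361902022506 res [-0.0172 -0.128   0.1444 -0.5568  0.6082]
w2 tilt 0.0105 b,zo mm [23.6181  1.8043] tilt deg 3.9556219245577173 res [-0.0704 -0.2287  0.2908  0.0172 -0.4851]
w2 tilt 0.011 b,zo mm [29.0312  3.3446] tilt deg 2.816618557078588 res [-0.1234 -0.2924  0.4007  0.5463 -1.5197]
w5 upright 0.01 b,zo mm [20.253   0.2199] tilt deg 0.0 res [-2.916   2.0242  0.2873 -1.643  -0.28  ]
w5 upright 0.0105 b,zo mm [24.3379  1.9454] tilt deg 0.0 res [-2.0558  1.2329  0.4115 -0.6638 -1.1207]
w5 upright 0.011 b,zo mm [28.5453  3.7198] tilt deg 0.0 res [-1.213   0.485   0.498   0.2273 -1.9496]
w5 tilt 0.01 b,zo mm [16.7758  1.0091] tilt deg 3.8789673571879772 res [-0.0557 -0.2454  0.2956 -0.5409  0.3521]
w5 tilt 0.0105 b,zo mm [22.0929  2.5506] tilt deg 2.685737148406608 res [-0.1131 -0.3189  0.4188  0.0445 -0.7367]
w5 tilt 0.011 b,zo mm [27.4007  4.0827] tilt deg 1.472994203926062 res [-0.1687 -0.3554  0.5038  0.5869 -1.7655]
```

```bash
python3 -m inch '[1,-3,0,0,0,0,0,1,-3,0,0,0,0,0,1,-3,0,0,0,0,0]' 20; python3 -m inch '[1,0,0,-0.8,0,0,0,1,2,0,-0.8,0,0,0,1,3,0,-0.8,0,0,0,1,3,0,-0.8,0,0,0]' 20;
```

```text
time: 8.58
eef_pos: [0.5991, -0.0788, 0.0428]
tool_rot: [2.105, 0.337, -2.003]
wrist_force: [-0.1, 0.6, -0.5]
finger_gap: 0.233
time: 8.92
eef_pos: [0.6002, -0.0785, 0.0405]
tool_rot: [2.105, 0.337, -2.003]
wrist_force: [-3.7, 1.0, 7.4]
finger_gap: 0.23
```

```bash
python3 -m inch '[1,-2.5,0,0,0,0,0,1,-2.5,0,2.3,0,0,0,1,-2.5,0,2.3,0,0,0,1,-1,0,2.3,0,0,0,1,0.5,0,2.3,0,0,0,1,0.5,0,2.3,0,0,0]' 20; python3 -m inch '[1,-2.5,0,0,0,0,0,1,-2.5,0,1,0,0,0,1,-2.5,0,1,0,0,0,1,-1,0,1,0,0,0,1,0.5,0,1,0,0,0,1,0.5,0,1,0,0,0]' 20
```

```text
time: 9.42
eef_pos: [0.5976, -0.079, 0.0392]
tool_rot: [2.104, 0.338, -2.004]
wrist_force: [-0.3, 1.3, -0.4]
finger_gap: 0.231
time: 9.92
eef_pos: [0.5964, -0.0793, 0.0382]
tool_rot: [2.104, 0.338, -2.005]
wrist_force: [-0.6, 0.1, 0.1]
finger_gap: 0.232
```

```bash
python3 -m inch '[1,1,0,-0.4,0,0,0,1,2,0,-0.4,0,0,0,1,3,0,-0.4,0,0,0,1,4,0,-0.4,0,0,0,1,4,0,-0.4,0,0,0]' 20
```

```text
time: 10.33
eef_pos: [0.5968, -0.079, 0.0339]
tool_rot: [2.103, 0.339, -2.005]
wrist_force: [-1.3, 0.1, -0.1]
finger_gap: 0.232
```

```bash
python3 -m inch '[1,1,0,0.2,0,0,0,1,2,0,0.2,0,0,0,1,2.5,0,0.2,0,0,0,1,2.5,0,0.2,0,0,0]' 20
```

```text
time: 10.67
eef_pos: [0.5966, -0.079, 0.0312]
tool_rot: [2.103, 0.339, -2.006]
wrist_force: [0.4, 0.7, 0.2]
finger_gap: 0.232
```

```bash
python3 -m inch '[1,0.7,0,0,0,0,0,1,1.4,0,0,0,0,0,1,1.4,0,0,0,0,0]' 20
```

```text
time: 10.92
eef_pos: [0.5967, -0.0789, 0.0299]
tool_rot: [2.103, 0.339, -2.005]
wrist_force: [-1.2, -0.4, 0.8]
finger_gap: 0.234
```

```bash
python3 -m inch '[0.4,0,0,0,0,0,0,0.3,0,0,0,0,0,0,0.2,0,0,0,0,0,0,0.1,0,0,0,0,0,0,0.1,0,0,0,0,0,0]' 20; python3 -m inch '[0.1,-25,0,0,0,0,0,0.1,-55,0,0,0,0,0,0.1,-80,0,0,0,0,0,0.1,-100,0,0,0,0,0,0.1,-100,0,0,0,0,0]'; python3 - <<'E'
from h import *
im=save("wrist","w6.png"); t=save("top","t6.png")
a=np.hstack([cv2.resize(im[100:400,160:500],(453,400)),cv2.resize(t[180:280,290:380],(347,400))]); cv2.imwrite("pics/p6.png",a[:,:,::-1])
E
```

```text
time: 11.33
eef_pos: [0.5968, -0.079, 0.0299]
tool_rot: [2.103, 0.339, -2.005]
wrist_force: [0.5, 0.7, 0.6]
finger_gap: 0.449
time: 11.75
eef_pos: [0.5953, -0.0819, 0.1352]
tool_rot: [2.11, 0.334, -1.995]
wrist_force: [0.9, -0.1, 1.1]
finger_gap: 0.452
```

View pics/p6.png

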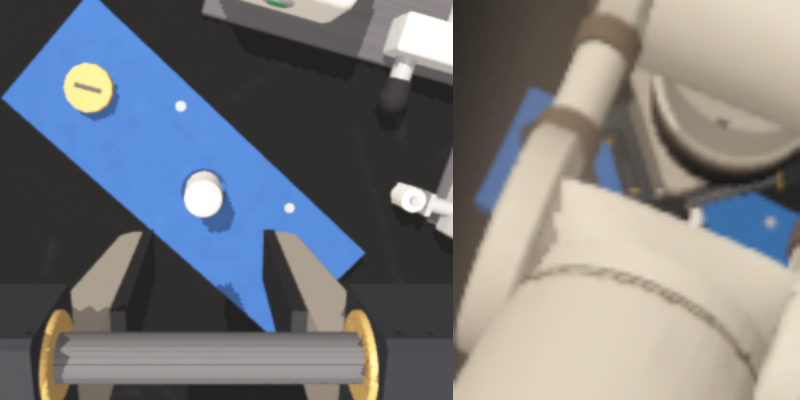

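The vial stands seated in the well. In the left half of the picture its cap is centred over the well, and the bystanders are untouched. Next: close the fingers, level the tool, turn the yaw and go to the push start.

```bash
python3 -m inch '[1,0,0,0,7,-2.8,0,1,0,0,0,14,-2.8,0,1,0,0,0,21,-2.8,0,1,0,0,0,28,-2.8,0,1,0,0,0,35,-2.8,0,1,0,0,0,42,-2.8,0,1,0,0,0,42,-2.8,0,1,0,0,0,42,-2.8,0]' 20; cat > st.py <<'E'
from h import *
np.set_printoptions(precision=4,suppress=True)
import sys
o=env.get_obs(); Rm=R.from_rotvec(o["tool_rot"]).as_matrix(); T=o["eef_pos"]
print(Rm, o["joint_positions"]); print("-z heading",np.degrees(np.arctan2(-Rm[1,2],-Rm[0,2])))
if len(sys.argv)>1: print("to",tool([float(a) for a in sys.argv[1:4]]))
E
python3 st.py .5052 -.1243 .1
```

```text
time: 12.52
eef_pos: [0.5916, -0.0805, 0.1282]
tool_rot: [-1.977, 0.397, 1.995]
wrist_force: [-0.0, -0.3, -0.1]
finger_gap: 0.006
[[-0.0046 -0.4014 -0.9159]
 [ 0.0207 -0.9157  0.4013]
 [-0.9998 -0.0171  0.0125]] [-0.3474  0.2977  1.6098  0.0189  1.2456  1.6303]
-z heading -23.65832180256196
to [27.712  75.2302 61.1892]
```

```bash
python3 -m inch '[1,0,25,20,0,0,0,1,0,50,41,0,0,0,1,10,75,61,0,0,0,1,28,75,61,0,0,0,1,60,75,61,0,0,0,1,90,75,61,0,0,0,1,108,75,61,0,0,0,1,119,75,61,0,0,0,1,119,75,61,0,0,0,1,119,75,61,0,0,0]' 20; python3 st.py .5052 -.1243 .008
```

```text
time: 13.35
eef_pos: [0.505, -0.1222, 0.0087]
tool_rot: [-1.978, 0.395, 1.996]
wrist_force: [0.4, -0.7, 0.7]
finger_gap: 0.007
[[-0.0051 -0.4001 -0.9164]
 [ 0.021  -0.9163  0.4   ]
 [-0.9998 -0.0172  0.0131]] [-0.4806  0.2919  1.8895  0.0196  0.9745  1.4907]
-z heading -23.577423765397196
to [ 0.6204  1.884  -1.0347]
```

```bash
cat > arc.py <<'E'
from h import *
import sys
o=env.get_obs(); Rm=R.from_rotvec(o["tool_rot"]).as_matrix(); T=o["eef_pos"]
pin=np.array([.6346,.001]); d=np.array([-.4188,-.9081]); n=np.array([.9081,-.4188])
hd=np.degrees(np.arctan2(-Rm[1,2],-Rm[0,2]))
rel=T[:2]-pin; print("tcp in tray0 frame",rel@d*1e3,rel@n*1e3,"heading",hd,"F",o["wrist_force"].round(1),"z",T[2].round(4))
# phi such that tcp is at tray (168,-50)
cur=np.arctan2(rel@n,rel@d)-np.arctan2(-50,168); print("phi now",cur.round(4))
for ph in [float(a) for a in sys.argv[1:]]:
    c,s=np.cos(ph),np.sin(ph); x,y=.168*c+.05*s, .168*s-.05*c
    p=np.r_[pin+x*d+y*n,.009]; q=Rm.T@(p-T)*1000
    print(ph,q.round(1),"turn",round(hd-(-24.76+np.degrees(ph)),1))
E
python3 arc.py 0 .03 .06 .09 .12 .15 .18 .21 .24 .27
```

```text
tcp in tray0 frame 166.126049243922 -66.0969994770702 heading -23.577423765397196 F [ 0.4 -0.7  0.7] z 0.0087
phi now -0.0894
0.0 [ -0.6   2.2 -16. ] turn 1.2
0.03 [ -0.7   3.7 -21.1] turn -0.5
0.06 [ -0.8   5.1 -26.2] turn -2.3
0.09 [ -0.9   6.3 -31.3] turn -4.0
0.12 [ -0.9   7.4 -36.4] turn -5.7
0.15 [ -1.    8.3 -41.6] turn -7.4
0.18 [ -1.1   9.1 -46.8] turn -9.1
0.21 [ -1.2   9.7 -52. ] turn -10.8
0.24 [ -1.3  10.1 -57.3] turn -12.6
0.27 [ -1.3  10.4 -62.5] turn -14.3
```

```bash
python3 -m inch '[1,-0.6,2.2,-16,1,0,0,1,-0.7,3.7,-21,-0.5,0,0,1,-0.8,5.1,-26,-2.3,0,0,1,-0.9,6.3,-31,-4,0,0,1,-0.9,7.4,-36.4,-5.7,0,0,1,-1,8.3,-41.6,-7.4,0,0,1,-1.1,9.1,-46.8,-9.1,0,0,1,-1.2,9.7,-52,-10.8,0,0,1,-1.3,10.1,-57.3,-12.6,0,0]' 20; python3 arc.py .25 .26 .27 .28 .29 .30 .31 .32 .33 .34 .35 .36 .37; python3 - <<'E'
from h import *
im=save("wrist","w7.png"); cv2.imwrite("pics/p7.png",im[:,:,::-1])
E
```

```text
time: 14.1
eef_pos: [0.5546, -0.1548, 0.0109]
tool_rot: [-2.108, 0.179, 2.119]
wrist_force: [-0.5, 0.3, -0.4]
finger_gap: 0.006
tcp in tray0 frame 175.03038073245236 -7.388679417172174 heading -10.820358913750828 F [-0.5  0.3 -0.4] z 0.0109
phi now 0.2471
0.25 [ 1.9  0.3 -0.5] turn -0.4
0.26 [ 1.8  0.8 -2.2] turn -1.0
0.27 [ 1.8  1.2 -3.9] turn -1.5
0.28 [ 1.8  1.7 -5.5] turn -2.1
0.29 [ 1.8  2.1 -7.2] turn -2.7
0.3 [ 1.8  2.5 -8.9] turn -3.2
0.31 [  1.7   2.9 -10.7] turn -3.8
0.32 [  1.7   3.3 -12.4] turn -4.4
0.33 [  1.7   3.6 -14.1] turn -5.0
0.34 [  1.7   4.  -15.8] turn -5.5
0.35 [  1.7   4.3 -17.5] turn -6.1
0.36 [  1.6   4.6 -19.2] turn -6.7
0.37 [  1.6   4.9 -21. ] turn -7.3
```

View pics/p7.png

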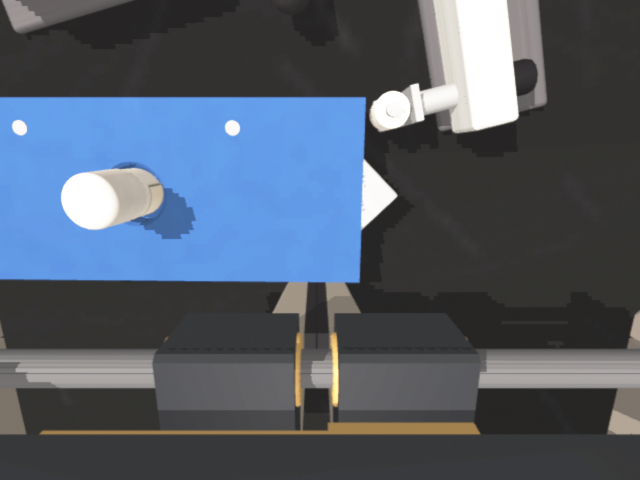

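The wrist view shows the tray flush with the finger, the vial upright in the well, the nose at (195, 397) and the roller at (110, 392). That is about 37 mm apart, so there is still some way to the roller. I keep on in smaller steps.

```bash
python3 -m inch '[1,1.5,0.8,-2.2,-1,0,0,1,1.5,1.2,-3.9,-1.5,0,0,1,1.5,1.7,-5.5,-2.1,0,0,1,1.5,2.1,-7.2,-2.7,0,0,1,1.5,2.5,-8.9,-3.2,0,0,1,1.5,2.9,-10.7,-3.8,0,0,1,1.5,3.3,-12.4,-4.4,0,0,1,1.5,3.6,-14.1,-5,0,0,1,1.5,3.6,-14.1,-5,0,0]' 20; python3 arc.py .33 .34 .345 .35 .355 .36 .365 .37
```

```text
time: 14.9
eef_pos: [0.5693, -0.1618, 0.0094]
tool_rot: [-2.159, 0.088, 2.163]
wrist_force: [-2.0, -0.4, 0.7]
finger_gap: 0.005
tcp in tray0 frame 175.21601509628874 8.841307424330576 heading -5.7224935080112225 F [-2.  -0.4  0.7] z 0.0094
phi now 0.3397
0.33 [ 0.4 -0.6  1.6] turn 0.1
0.34 [ 0.4 -0.1 -0.1] turn -0.4
0.345 [ 0.4  0.1 -0.9] turn -0.7
0.35 [ 0.4  0.4 -1.8] turn -1.0
0.355 [ 0.4  0.6 -2.6] turn -1.3
0.36 [ 0.4  0.8 -3.5] turn -1.6
0.365 [ 0.4  1.  -4.3] turn -1.9
0.37 [ 0.4  1.3 -5.2] turn -2.2
```

```bash
for i in 1; do python3 -m inch '[1,0,0.4,-1.7,-0.6,0,0,1,0,0.4,-1.7,-0.6,0,0]' 20; python3 -m inch '[1,0,0.4,-1.7,-0.6,0,0,1,0,0.4,-1.7,-0.6,0,0]' 20; python3 -m inch '[1,0,0.4,-1.7,-0.6,0,0,1,0,0.4,-1.7,-0.6,0,0]' 20; done | grep -v rot; python3 arc.py
```

```text
time: 15.07
eef_pos: [0.5714, -0.1626, 0.0093]
wrist_force: [-0.6, 0.3, -0.1]
finger_gap: 0.008
time: 15.23
eef_pos: [0.5733, -0.1633, 0.0092]
wrist_force: [-0.7, 0.7, 0.5]
finger_gap: -0.0
time: 15.4
eef_pos: [0.5738, -0.1635, 0.0092]
wrist_force: [-6.8, 1.2, 5.6]
finger_gap: 0.006
tcp in tray0 frame 174.8440513256504 13.688920193316216 heading -3.7968248933883304 F [-6.8  1.2  5.6] z 0.0092
phi now 0.3674
```

```bash
python3 -m inch '[1,0,0.5,-2,-0.6,0,0,1,0,0.5,-2.2,-0.6,0,0]' 20|grep -v rot; python3 -m inch '[1,0,0.5,-2.2,-0.6,0,0,1,0,0.5,-2.2,-0.6,0,0]' 20|grep -v rot; python3 arc.py
```

```text
time: 15.57
eef_pos: [0.5744, -0.1637, 0.0091]
wrist_force: [-8.6, 1.6, 7.6]
finger_gap: 0.005
time: 15.73
eef_pos: [0.5748, -0.1639, 0.0091]
wrist_force: [-8.8, 2.2, 7.8]
finger_gap: 0.004
tcp in tray0 frame 174.8049676879526 14.751150489422768 heading -2.457245464757367 F [-8.8  2.2  7.8] z 0.0091
phi now 0.3735
```

```bash
python3 -m inch '[1,-1,0.5,-2.2,-0.3,0,0,1,-1,0.5,-2.4,-0.3,0,0]' 20|grep -v rot; python3 -m inch '[1,-1,0.5,-2.4,-0.3,0,0,1,-1,0.5,-2.4,-0.3,0,0]' 20|grep -v rot; python3 arc.py
```

```text
time: 15.9
eef_pos: [0.5756, -0.1639, 0.0092]
wrist_force: [-6.3, 0.8, 2.8]
finger_gap: 0.006
time: 16.07
eef_pos: [0.5763, -0.164, 0.0093]
wrist_force: [-6.2, -0.2, 1.6]
finger_gap: 0.004
tcp in tray0 frame 174.28094938823148 16.178722891830816 heading -1.761666768558963 F [-6.2 -0.2  1.6] z 0.0093
phi now 0.3818
```

```bash
python3 -m inch '[1,-1,0.5,-2.6,-0.5,0,0,1,-1,0.5,-2.6,-0.5,0,0]' 20|grep -v rot; python3 -m inch '[1,-1,0.5,-2.8,-0.5,0,0,1,-1,0.5,-2.8,-0.5,0,0]' 20|grep -v rot;python3 -m inch '[1,-1,0.5,-2.8,-0.5,0,0,1,-1,0.5,-2.8,-0.5,0,0]' 20|grep -v rot; python3 arc.py
```

```text
time: 16.23
eef_pos: [0.5769, -0.1643, 0.0093]
wrist_force: [-8.0, 0.7, 2.4]
finger_gap: 0.003
time: 16.4
eef_pos: [0.5774, -0.1645, 0.0093]
wrist_force: [-7.4, -0.3, 3.2]
finger_gap: 0.006
time: 16.57
eef_pos: [0.5778, -0.1647, 0.0094]
wrist_force: [-9.6, 1.1, 5.6]
finger_gap: 0.008
tcp in tray0 frame 174.2576102575248 17.783300810533223 heading -0.07412818453028 F [-9.6  1.1  5.6] z 0.0094
phi now 0.391
```

```bash
python3 -m inch '[1,-1.5,0.3,-3,0,0,0,1,-1.5,0.3,-3,0,0,0]' 20|grep -v rot; python3 -m inch '[1,-1.5,0.3,-3,0,0,0,1,-1.5,0.3,-3,0,0,0]' 20|grep -v rot; python3 arc.py
```

```text
time: 16.73
eef_pos: [0.5783, -0.1648, 0.0095]
wrist_force: [-7.7, -1.4, 1.2]
finger_gap: 0.003
time: 16.9
eef_pos: [0.5787, -0.1649, 0.0096]
wrist_force: [-8.2, -0.4, 0.6]
finger_gap: 0.005
tcp in tray0 frame 174.0373717582953 18.738964174492125 heading 0.011942369887088886 F [-8.2 -0.4  0.6] z 0.0096
phi now 0.3965
```

```bash
python3 -m inch '[1,-1.3,0.5,-3.3,0,0,0,1,-1.3,0.5,-3.3,0,0,0]' 20|grep -v rot; python3 -m inch '[1,-1.3,0.5,-3.5,0,0,0,1,-1.3,0.5,-3.5,0,0,0]' 20|grep -v rot; python3 -m inch '[1,-1.3,0.5,-3.5,0,0,0,1,-1.3,0.5,-3.5,0,0,0]' 20|grep -v rot; python3 arc.py
```

```text
time: 17.07
eef_pos: [0.5796, -0.1651, 0.0096]
wrist_force: [-8.0, -0.0, 1.8]
finger_gap: 0.006
time: 17.23
eef_pos: [0.5821, -0.1657, 0.0099]
wrist_force: [-1.5, -0.5, -1.6]
finger_gap: 0.009
time: 17.4
eef_pos: [0.5868, -0.1665, 0.0112]
wrist_force: [0.0, -1.1, -0.6]
finger_gap: 0.006
tcp in tray0 frame 172.15640576637657 26.74905527022237 heading 0.0655757340762654 F [ 0.  -1.1 -0.6] z 0.0112
phi now 0.4434
```

Snap felt: the force fell from 8 N to 0 as the tray ran ahead of the finger. I back off straight away and lift clear.

```bash
python3 -m inch '[1,0,0,8,0,0,0,1,0,0,20,0,0,0,1,0,0,40,0,0,0,1,-20,0,50,0,0,0,1,-50,0,50,0,0,0,1,-85,0,50,0,0,0,1,-110,0,40,0,0,0,1,-110,0,40,0,0,0]' 20; python3 - <<'E'
from h import *
np.set_printoptions(precision=4,suppress=True)
c=env.calibration("wrist"); im=save("wrist","w8.png"); t=save("top","t8.png"); C=env.calibration("top")
print("black/stopper",[ (n,[ (round(s["confidence"],2),np.round(s["centre"],1)) for s in env.spot_in("top",n)[:1]]) for n in("vial_black","stopper")])
s=im.astype(int); r,k=np.nonzero(s[...,2]>s[...,0]+60)
pts=np.array([at_z("wrist",(a,e),.025,c)[:2] for a,e in zip(r[::3],k[::3])]).astype(np.float32)
print(cv2.minAreaRect(pts*1000))
E
```

```text
time: 18.07
eef_pos: [0.5581, -0.1725, 0.1306]
tool_rot: [-2.16, -0.029, 2.257]
wrist_force: [1.0, 0.1, 0.7]
finger_gap: 0.004
black/stopper [('vial_black', [(0.56, array([295.7, 153.7]))]), ('stopper', [(0.77, array([317.1, 469.3]))])]
((636.425048828125, -73.67894744873047), (80.24298095703125, 224.71066284179688), 0.5699122548103333)
```

The viewer's limit of 12 pictures is reached, so I check the end state numerically: nose against roller, and the vial in the well.

```bash
python3 -m inch '[1,0,0,0,0,0,0,1,0,0,0,0,0,0]' 20|head -1; python3 - <<'E'
from h import *
np.set_printoptions(precision=1,suppress=True)
c=env.calibration("wrist"); im=save("wrist","w9.png"); v=env.spot_in("wrist","vial_white")
s=im.astype(int); r,k=np.nonzero(s[...,2]>s[...,0]+60)
pts=np.array([at_z("wrist",(a,e),.025,c)[:2] for a,e in zip(r[::3],k[::3])]).astype(np.float32)
b=cv2.minAreaRect(pts*1000); print(b)
th=np.radians(b[2]-90); d=np.array([np.cos(th),np.sin(th)]); n=np.array([-d[1],d[0]]); pin=np.array(b[0])-77.5*d
print("pin",pin); f=lambda p:((p[:2]*1000-pin)@d,(p[:2]*1000-pin)@n)
for x in v[:2]: print("vial",x["confidence"],x["centre"],f(at_z("wrist",x["centre"],.04,c)))
# rectified map: tray frame x 150..260, y -50..80 at z=.02, 5mm cells, mean brightness and class
for y in range(70,-50,-4):
    row=""
    for x in range(150,250,3):
        p=np.r_[(pin+x*d+y*n)/1000,.02]; a,e=np.round(proj("wrist",p,c)).astype(int)
        if not(0<=a<480 and 0<=e<640): row+="?";continue
        q=s[a,e]; row+="B" if q[2]>q[0]+60 else ("#" if q.min()>170 else ("+" if q.min()>90 else "."))
    print("%4d"%y,row)
E
```

```text
time: 18.43
((636.4122314453125, -73.81179809570312), (80.21195220947266, 224.87632751464844), 0.5754591226577759)
pin [635.6   3.7]
  70 +++++++##++++++++++++++???????????
  66 ++++++####++++++++++++....+#######
  62 ......####................########
  58 ..........................+#######
  54 .........................+########
  50 .........................+########
  46 .........................++#######
  42 .........................++#######
  38 BBBBBBBBBBBBBB...........++#######
  34 BBBBBBBBBBBBBB...........++#######
  30 BBBBBBBBBBBBBB...........++#######
  26 BBBBBBBBBBBBBB...........++#######
  22 BBBBBBBBBBBBBB...........++#######
  18 BBBBBBBBBBBBBB...........++#######
  14 BBBBBBBBBBBBBB#..........++#######
  10 BBBBBBBBBBBBBB##..........+#######
   6 BBBBBBBBBBBBBB###.........+#######
   2 BBBBBBBBBBBBBB#####.#+.##.+#######
  -2 BBBBBBBBBBBBBB####################
  -6 BBBBBBBBBBBBBB###.################
 -10 BBBBBBBBBBBBBB##..#######.++######
 -14 BBBBBBBBBBBBBB+...........++######
 -18 BBBBBBBBBBBBBB.............+######
 -22 BBBBBBBBBBBBBB....................
 -26 BBBBBBBBBBBBBB....................
 -30 BBBBBBBBBBBBBB....................
 -34 BBBBBBBBBBBBBB....................
 -38 BBBBBBBBBBBBBB....................
 -42 ..................................
 -46 ..................................
```

```bash
python3 - <<'E'
from h import *
np.set_printoptions(precision=1,suppress=True)
c=env.calibration("wrist"); im=cv2.imread("pics/w9.png")[:,:,::-1].astype(int)
th=np.radians(.575-90); d=np.array([np.cos(th),np.sin(th)]); n=np.array([-d[1],d[0]]); pin=np.array([635.6,3.7])
f=lambda x,y,z:proj("wrist",np.r_[(pin+x*d+y*n)/1000,z],c)
print("expect cap top",np.array(f(90,0,.056)),"well",np.array(f(90,0,.025)))
m=(im.min(2)>150).astype(np.uint8); nn,l,st,ce=cv2.connectedComponentsWithStats(m)
for i in range(1,nn):
    if st[i,4]>300: print(st[i],ce[i][::-1])
C=env.calibration("top"); 
for nme,z in(("vial_black",.0215),("stopper",.02)):
    env
print(env.get_obs()["time"],env.get_obs()["wrist_force"])
E
```

```text
expect cap top [117.8 185.1] well [119.3 202.2]
[312   0  18  20 311] [  9.1 320.4]
[ 346    0   98  147 6541] [ 80.9 412.2]
[ 168   97   51   37 1479] [116.  192.3]
[  50   98   39   43 1134] [119.2  68.9]
[ 564  142   76  123 6981] [200.7 607.6]
[ 15 368 138   5 682] [370.   83.3]
[481 369 159   4 636] [370.5 560. ]
[  14  374  140   10 1279] [378.3  88.1]
[ 480  374  160   10 1599] [378.5 559.5]
18.5333 [-0.8 -0.5 -0.4]
```

```bash
python3 -c "
from plant import env
print(env.sign_off())"
```

```text
the job is handed in; nothing more can be done
None
```

The white-capped vial is standing in the tray's well. The tray is past the snap, with the roller behind its nose. I handed the job in at about 18.5 s, with the fingers lifted clear and touching nothing.

- **Placing the vial:** The vial caught the well rim a few times at up to about 13 N and slid slightly up in the grip. I shifted it a few millimetres and it went in freely. A close picture after release showed it seated.
- **Pushing the tray:** I pushed at the black strip. The push reached about 10 N along the push direction; with a vertical component I then relieved, the total on the finger was about 12 N at most. It then dropped to 0 at the snap. My steps were queued, so the finger followed about 5 mm further after the drop, feeling no force, before I backed off and lifted away.

**Last checks**
- **Tray:** It had turned about 0.44 rad and two readings 0.36 s apart agreed. The roller sat on the outer flank of the nose, so the nose is past it.
- **Vial:** The white patch in the wrist picture was where an upright vial in the well should be.
- **Bystanders:** The black-capped vial and red stopper were within about 2 px of where they started.

**What I could not confirm**
- The trained network did not report the white vial in the last wrist picture.
- The 12-picture viewing limit was reached, so the end state was checked from pixel values, not viewed.
- I did not see the rubber stop touching the tray. I inferred it from the snap, the steady heading and the roller's position.

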